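# Return polished watch cases to their job trays

### The job

The four steel watch cases on the mat have been polished: put each one back into its own job tray, which is the one holding a case back of the same shape and size. Set each case down gently (no dropping), flat and face up in the middle of that tray's empty felt pad, and do not shift the bare movement that stands on the mat in its black holder.

Things in the scene. Friction and masses are not known exactly. Their poses are not given: they have to be found in the camera images.
- case_large_round: Loose steel big round wristwatch case: ring 46 mm in diameter, 12 mm high, 55 g, flat and face up on the green mat (top 2 mm above the bench). White plastic plug in its middle; four short strap lugs on its +y and -y ends, 53 mm over their tips. Bare flanks on its +x and -x sides, 46 mm apart: grip there, from above. Origin: centre of its underside, z up.
- case_small_round: Loose steel small round (lady's) watch case: ring 28 mm in diameter, 9 mm high, 22 g, flat and face up on the green mat (top 2 mm above the bench). White plastic plug in its middle; four short strap lugs on its +y and -y ends, 34 mm over their tips. Bare flanks on its +x and -x sides, 28 mm apart: grip there, from above. Origin: centre of its underside, z up.
- case_square: Loose steel square watch case: frame 38 x 38 mm, 11 mm high (the top 2.5 mm is a bezel 35 mm square), 45 g, flat and face up on the green mat (top 2 mm above the bench). White plastic plug in its middle; four short strap lugs on its +y and -y ends, 47 mm over their tips. Bare flanks on its +x and -x sides, 38 mm apart: grip there, from above. Origin: centre of its underside, z up.
- case_rectangular: Loose steel oblong watch case: frame 28 mm (x) x 48 mm (y), 10 mm high (the top 2 mm is a bezel 25 x 45 mm), 38 g, flat and face up on the green mat (top 2 mm above the bench). White plastic plug in its middle; four short strap lugs on its +y and -y ends, 55 mm over their tips. Bare flanks on its +x and -x sides, 28 mm apart: grip there, from above. Origin: centre of its underside, z up.
- tray_large_round: Fixed shallow white tray holding a plain round case back 42 mm in diameter (the big one of the two round backs), fixed at x -6, y +68 mm, top 6 mm up. Origin: on the bench, below the centre of its empty dark felt pad (76 x 76 mm, top 4 mm up). Edges at x -43 and +43, y -43.5 and +96.5; lip between pad and back at y +41.5 mm; all lips 7 mm above the bench.
- tray_small_round: Fixed shallow white tray holding a plain round case back 24 mm in diameter (the small one of the two round backs), fixed at x -6, y +68 mm, top 6 mm up. Origin: on the bench, below the centre of its empty dark felt pad (76 x 76 mm, top 4 mm up). Edges at x -43 and +43, y -43.5 and +96.5; lip between pad and back at y +41.5 mm; all lips 7 mm above the bench.
- tray_square: Fixed shallow white tray holding a square case back 35 x 35 mm, fixed at x -6, y +68 mm, top 6 mm up. Origin: on the bench, below the centre of its empty dark felt pad (76 x 76 mm, top 4 mm up). Edges at x -43 and +43, y -43.5 and +96.5; lip between pad and back at y +41.5 mm; all lips 7 mm above the bench.
- tray_rectangular: Fixed shallow white tray holding an oblong case back 25 x 45 mm, fixed at x -6, y +68 mm, top 6 mm up. Origin: on the bench, below the centre of its empty dark felt pad (76 x 76 mm, top 4 mm up). Edges at x -43 and +43, y -43.5 and +96.5; lip between pad and back at y +41.5 mm; all lips 7 mm above the bench.
- movement: Bare watch movement, brassy with small wheels, in a round black holder: 38 mm in diameter, 11 mm high, 45 g, loose on the mat among the cases. Delicate: not to be moved. Origin: centre of its underside. (An eye loupe and a felt cone, up to 31 mm high, also stand on the mat.)
There are look-alikes about, which are no part of the job. What is shaped like the case_small_round but pink or purple is not meant. What is shaped like the case_square but red is not meant.

How it is judged:
By the outcome, as a careful person would: the job done as asked, in the order asked, and still so for the second after the job is handed in, with the robot touching nothing.
It also fails if it takes over 106 s, if anything falls off the work surface, if the arm or the gripper's body presses on something with over 40 N, if the wrist force passes 120 N, or if a joint passes its speed limit or range.

### The arm

A 6-joint arm with a two-finger parallel gripper is mounted at the origin on the work surface. World frame = base frame: x ahead of the robot, y to its left, z up, the work surface at z = 0. Lengths are in m, angles in degrees, forces in N, time in s.
With the tool pointing down it reaches from about 0.275 to 0.875 m from the base axis. Payload 12.5 kg.
Tool frame: the origin (TCP) lies between the finger pads, 19 mm behind the fingertips; this is the grasp point; x points along the fingers, y is the direction in which the jaws open and shut, and the axes are right-handed (so a half turn about x gives the same grasp; the last joint's range is limited). The gripper opens to 85 mm and grips with 20 to 120 N. Pads are 22 mm wide; open, the fingers measure 114 mm over their backs; the gripper's body (76 mm by 85 mm) begins 54 mm behind the grasp point. The pads swing forward as they close: fully open they stand 13 mm farther back than shut.
Start: joints at [62.934, 20.094, 94.641, -0, 65.266, -4.847], TCP at [0.208, 0.509, 0.25] pointing down, gripper open.
Joint ranges: [-157.81, 157.81], [-45, 120.19], [0.68, 151.7], [-89.99, 269.99], [4.06, 180], [-164.3, 164.3]. Speed limits (degrees/s): [127.2, 127.2, 159.86, 180, 180, 180].

### API

Orientations are given as a 3x3 rotation matrix whose columns are the frame's x, y, z axes.
In Python, from cell import r gives the robot as it stands.
- The arm moves only by the tool carry_out, never from a script. Its argument "steps" is a list that holds one entry, the list of rows, each a list of 4 numbers: the shift along the tool's x, y, z in mm, then the turn about the tool's x in rad. A call has 1 to 20 rows; each row shifts and turns the commanded pose from where the row before left it, along the tool's axes as they then stand; what a row does not reach is not made up. A row lasts 1/10 s, in which the tool goes at most 50 mm and 8.59 degrees, less where a joint would pass 70% of its speed; a pose out of reach is approached as far as the arm can. A call with a gripper value outside its range is refused whole. "gripper" is the finger opening in mm, from 0 to 85.4, set as the call begins (left out, the last holds). The fingers move at their own pace and stop on an object; "newtons" is the grip in N (left out, the last holds). Time passes only in rows, so rows that do not move let the fingers close. It gives the time, the measured TCP pose, the force and the opening at its end, in the units of the state.
- r.state(): the state, without advancing time (a new reading comes with each control period).
- r.snapshot(name): name is "scene" or "top" or "wrist"; returns a dict with "pixels" (384x512x3 uint8, red, green, blue), "fov_y" (degrees; the focal length in pixels is half the picture's height over the tangent of half this angle, whatever the lens; pixels are square), "cx", "cy" (the principal point, pixels), "R" (3x3) and "t" (3): a world point X has camera coordinates R X + t. Camera axes: x right, y down, z forward; pixel columns grow to the right and rows downward; lengths in m; the calibration is good to about 2 mm. A picture is of the moment at which its call begins. There is no depth.
- r.hand_in(): hands the job in, once; it reports no verdict.
Trained networks look in a picture, given as the dict that the camera call returned (one of the last four; its "shot" number tells which), for a name from the list of things; names that differ only in an ending like _2 or _b are one class to them, and where a whole thing is asked for, a point or a joint stands for the part that bears it (a point fixed in the world has none). Each returns a list of dicts, best first, with "conf" (0 to 1); they miss things now and then, are a little off and sometimes report something else, mostly with a low value. They report only what shows in the picture. A call takes as long as a camera call. They do not tell look-alikes from the thing itself.
- r.regions_of(picture, name): "region" (384x512 bool, what is visible of it) and "extent" ([centre column, centre row, width, height] in pixels, round what is visible of it).
- r.place_of(picture, name): "uv" ([column, row] in pixels: a listed point, or the origin of a listed thing).
The state is a dict: "t": time; "joint_pos": joint angles; "dq": joint speeds; "tau": joint torques, N m; "tool_pos": TCP position; "tool_rot": TCP orientation; "ft_force": force on the tool from outside, world axes, zero at the start; "wrist_torque": the same for the moment, N m; "gripper_width": finger opening in m.
Only numpy, scipy, OpenCV 4.12 (cv2) and the standard library are available. Lean on these libraries where they do the work, as an engineer would, in place of code of your own. Each camera call takes 0.05 s, during which the arm holds its last target.

## Working session

There is one attempt and no reset: what is moved stays moved. The work goes in short steps, Python scripts to look and compute and a tool call to move; the robot and the scene stay as the last step left them, time stands still between calls to the robot, and variables do not carry over. Pictures are saved under pics/ and viewed, and the job is handed in when it is done.

Besides the shell and the picture viewer there is one more tool, called as name([rows], argument=value, ...), one row to a line, values as JSON. carry_out: Moves the arm, as the interface text tells. Its arguments: {"type":"object","properties":{"steps":{"type":"array","items":{"type":"array","items":{"type":"array","items":{"type":"number"}}}},"gripper":{"type":"number"},"newtons":{"type":"number"}},"required":["steps"]}

```bash
ls; mkdir -p pics; python3 - <<'E'
from cell import r
import cv2,numpy as np
s=r.state(); print({k:np.round(v,3).tolist() for k,v in s.items()})
for n in("scene","top","wrist"):
    p=r.snapshot(n); cv2.imwrite(f"pics/{n}0.png",p["pixels"][:,:,::-1]); print(n,p["fov_y"],p["cx"],p["cy"],np.round(p["R"],3).tolist(),np.round(p["t"],3).tolist())
E
```

```text
pics
{'t': 0.0, 'joint_pos': [62.934, 20.122, 94.678, -0.0, 65.265, -4.849], 'dq': [-0.013, 0.087, 0.015, 0.101, 0.081, -0.053], 'tau': [0.0, -50.61, -29.141, -0.0, 0.004, 0.0], 'tool_pos': [0.208, 0.509, 0.249], 'tool_rot': [[-0.001, 0.378, 0.926], [-0.001, 0.926, -0.378], [-1.0, -0.001, -0.0]], 'ft_force': [-0.38, 0.586, 0.192], 'wrist_torque': [0.039, -0.031, -0.045], 'gripper_width': 0.086}
scene 46.38434569001187 261.37620012036143 194.9219847018867 [[0.036, 0.999, -0.012], [0.76, -0.035, -0.649], [-0.649, 0.015, -0.761]] [0.003, -0.345, 1.541]
top 42.09031316765142 251.68728472579835 192.79238713027297 [[-0.013, -1.0, -0.01], [-0.989, 0.014, -0.148], [0.148, 0.008, -0.989]] [0.016, 0.476, 1.021]
wrist 58.130521843309275 256.4350543256395 191.40057523965052 [[0.378, 0.926, -0.001], [0.878, -0.359, 0.317], [0.293, -0.121, -0.948]] [-0.549, -0.041, 0.381]
```

View pics/top0.png

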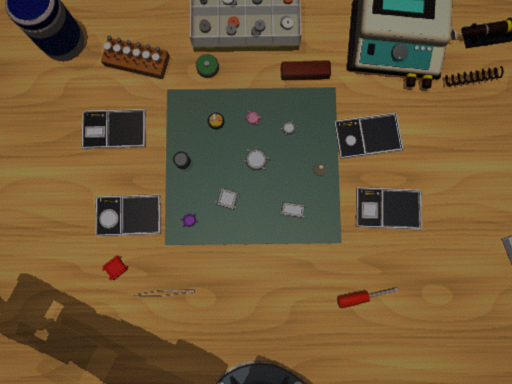

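View pics/scene0.png

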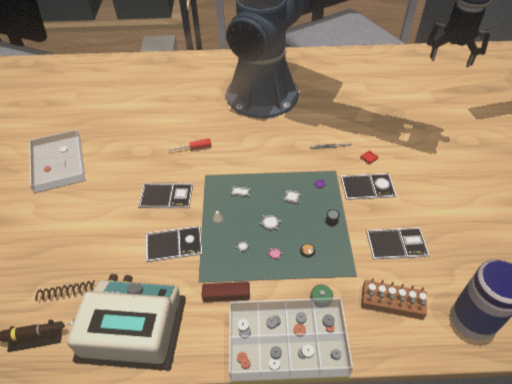

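View pics/wrist0.png

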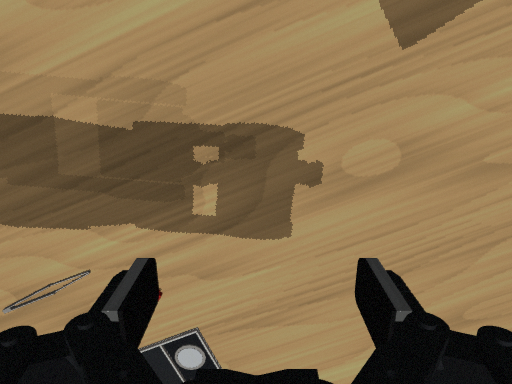

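```bash
cat > h.py <<'E'
from cell import r
import cv2,numpy as np
H={"case_large_round":.012,"case_small_round":.009,"case_square":.011,"case_rectangular":.010}
def f(p): return 192/np.tan(np.radians(p["fov_y"]/2))
def ray(p,uv,z):
    R=np.array(p["R"]);t=np.array(p["t"]);uv=np.atleast_2d(uv).astype(float)
    d=np.c_[(uv[:,0]-p["cx"])/f(p),(uv[:,1]-p["cy"])/f(p),np.ones(len(uv))]@R
    c=-R.T@t
    return (c+d*((z-c[2])/d[:,2])[:,None])[:,:2]
def proj(p,X):
    c=np.atleast_2d(X)@np.array(p["R"]).T+np.array(p["t"])
    return c[:,:2]/c[:,2:]*f(p)+[p["cx"],p["cy"]]
def rect(p,c,z,half=.06,s=.0003):
    """top-down picture of plane z round c: right = world -y, up = world +x"""
    n=int(2*half/s);q=np.array([[c[0]+half,c[1]+half,z],[c[0]+half,c[1]-half,z],[c[0]-half,c[1]-half,z],[c[0]-half,c[1]+half,z]])
    M=cv2.getPerspectiveTransform(proj(p,q).astype(np.float32),np.float32([[0,0],[n,0],[n,n],[0,n]]))
    return cv2.warpPerspective(p["pixels"][:,:,::-1],M,(n,n),flags=cv2.INTER_CUBIC)
def look(p,name,z,k=3):
    for d in r.regions_of(p,name)[:k]:
        m=d["region"].astype(np.uint8); cs,_=cv2.findContours(m,0,2); c=max(cs,key=cv2.contourArea)[:,0]
        w=ray(p,c,z); (cx,cy),(a,b),an=cv2.minAreaRect((w*1000).astype(np.float32))
        ys,xs=np.nonzero(m); g=ray(p,[[xs.mean(),ys.mean()]],z)[0]*1000
        print(name,round(d["conf"],2),"px",np.round(d["extent"]).tolist(),"mid",np.round([cx,cy],1),"centroid",np.round(g,1),"size",np.round([a,b],1),"ang",round(an,1))
    for d in r.place_of(p,name)[:k]:
        print("   origin",round(d["conf"],2),np.round(d["uv"],1),np.round(ray(p,d["uv"],.002 if 'case' in name else 0)*1000,1)[0])
E
python3 - <<'E'
from h import *
for cam in("top","scene"):
    p=r.snapshot(cam); print(cam)
    for n in H: look(p,n,.002+H[n]*.7)
    for n in H: look(p,n.replace("case","tray"),.007)
    look(p,"movement",.01,1)
E
```

```text
top
case_large_round 0.78 px [256.0, 159.0, 25.0, 21.0] mid [ 5.553e+02 -2.000e-01] centroid [5.555e+02 4.000e-01] size [46.7 48.2] ang 77.1
   origin 0.66 [258.2 158.6] [557.5  -5.2]
case_small_round 0.54 px [190.0, 220.0, 13.0, 11.0] mid [424.1 147.2] centroid [424.  147.5] size [28.3 23.8] ang 89.2
case_small_round 0.47 px [255.0, 120.0, 11.0, 10.0] mid [648.4   5. ] centroid [649.4   5.5] size [22.3 23. ] ang 89.1
   origin 0.53 [254.8 119.1] [647.7   1.1]
   origin 0.43 [289.4 128.8] [624.2 -75.6]
   origin 0.43 [192.1 220. ] [423.5 140.2]
case_square 0.77 px [114.0, 268.0, 25.0, 29.0] mid [323.9 303.9] centroid [324.3 303.8] size [41.2 41.3] ang 38.8
case_square 0.7 px [226.0, 200.0, 22.0, 20.0] mid [469.2  63.4] centroid [469.   63.6] size [41.3 40.9] ang 70.0
   origin 0.69 [223.7 202.3] [461.3  71.4]
   origin 0.55 [113.8 264.4] [330.2 307.8]
case_rectangular 0.69 px [292.0, 208.0, 27.0, 18.0] mid [443.4 -75.5] centroid [443.1 -75.6] size [52.5 29.8] ang 82.8
   origin 0.78 [289.6 207. ] [449.  -71.9]
tray_large_round 0.55 px [127.0, 215.0, 63.0, 44.0] mid [435.8 280.8] cent
[... 2101 characters left out ...]
2.0, 12.0, 14.0] mid [643.9  87.6] centroid [644.4  87.8] size [35.5 35.6] ang 87.5
   origin 0.62 [359.  184.8] [427.5 257.5]
   origin 0.19 [244.4 190.5] [433.8 -66.6]
tray_small_round 0.81 px [172.0, 244.0, 53.0, 33.0] mid [ 608.  -248.9] centroid [ 608.9 -249.2] size [ 90.9 138.1] ang 6.4
   origin 0.71 [162.1 244.4] [ 606.3 -278.7]
   origin 0.62 [157.3 197. ] [ 446.5 -309.1]
   origin 0.37 [290.  196.2] [460.6  59.5]
tray_rectangular 0.83 px [396.0, 242.0, 60.0, 35.0] mid [631.  315.8] centroid [632.4 315.3] size [ 90.8 141.7] ang 0.9
   origin 0.95 [384.7 242.5] [625.6 287.8]
movement 0.46 px [308.0, 251.0, 13.0, 17.0] mid [645.9  88.6] centroid [645.9  89.4] size [37.9 35.5] ang 87.5
```

carry_out([
  [[0,-13,16,0],[0,-26,33,0],[0,-26,33,0],[0,-26,33,0],[0,-26,33,0],[0,-26,33,0],[0,-26,33,0],[0,-26,33,0],[0,-26,33,0],[0,-26,33,0],[0,-26,33,0],[0,-26,33,0],[0,-26,33,0],[0,-26,33,0],[0,-13,17,0],[0,0,0,-0.129],[0,0,0,-0.129],[0,0,0,-0.129],[0,0,0,0],[0,0,0,0]],
])

```text
t: 4.05
tool_pos: [0.498, -0.0025, 0.25]
tool_rot: [[0.0, 0.004, 1.0], [-0.0, 1.0, -0.004], [-1.0, -0.0, 0.0]]
ft_force: [0.7, 0.5, 0.3]
gripper_width: 0.0852
```

```bash
cat >> h.py <<'E'
def st():
    s=r.state();R=np.array(s["tool_rot"]); yaw=np.degrees(np.arctan2(R[1,1],R[0,1]))
    print("t",round(s["t"],2),"tcp",np.round(np.array(s["tool_pos"])*1000,1),"yaw",round(yaw,2),"F",np.round(s["ft_force"],1),"w",round(s["gripper_width"]*1000,1),"j1,j6",np.round(np.array(s["joint_pos"])[[0,5]],1)); return s,R,yaw
def go(x,y,yaw):
    s,R,yw=st(); d=(yaw-yw+90)%180-90; v=np.array([x,y])-np.array(s["tool_pos"][:2])*1000
    print("turn rad",round(-np.radians(d),4)," shift y,z before turn",np.round(R[:2,1:].T@v,1))
    a=np.radians(yw+d); print("  after turn",np.round([np.cos(a)*v[0]+np.sin(a)*v[1],np.sin(a)*v[0]-np.cos(a)*v[1]],1), "z",round(s["tool_pos"][2]*1000,1))
E
python3 - <<'E'
from h import *
st(); p=r.snapshot("wrist"); cv2.imwrite("pics/w1.png",p["pixels"][:,:,::-1])
for n in H: look(p,n,.002+H[n]*.7)
look(p,"movement",.01,1)
t=[rect(p,c,.011,.045,.00025) for c in((.556,0),(.625,-.074),(.469,.0635),(.443,-.077))]
cv2.imwrite("pics/w1r.png",np.vstack([np.hstack(t[:2]),np.hstack(t[2:])])[::1,::1])
E
```

```text
t 4.05 tcp [498.   -2.5 250. ] yaw 89.74 F [0.7 0.5 0.3] w 85.2 j1,j6 [ -5.6 -95.4]
case_large_round 0.85 px [260.0, 206.0, 50.0, 41.0] mid [5.542e+02 1.000e-01] centroid [5.536e+02 2.000e-01] size [53.  46.8] ang 67.1
   origin 0.86 [261.8 202.9] [555.2   3.2]
case_small_round 0.88 px [265.0, 276.0, 30.0, 24.0] mid [649.6   7.3] centroid [649.4   6.9] size [31.2 28. ] ang 61.9
case_small_round 0.88 px [405.0, 82.0, 38.0, 30.0] mid [423.7 146.3] centroid [423.3 146.1] size [28.1 33.5] ang 15.9
case_small_round 0.69 px [183.0, 104.0, 54.0, 36.0] mid [442.9 -77.1] centroid [442.7 -77.2] size [54.2 28.5] ang 81.2
   origin 0.78 [264.  271.6] [645.5   5.9]
   origin 0.76 [402.5  82.2] [423.6 147.8]
   origin 0.72 [199.4 255.5] [622.8 -72.4]
case_square 0.68 px [319.0, 127.0, 50.0, 46.0] mid [468.8  63.8] centroid [468.5  63.6] size [46.7 39.4] ang 72.3
   origin 0.71 [319.3 124.6] [466.4  64.5]
   origin 0.56 [ 28.5 246.4] [ 609.6 -276.9]
case_rectangular 0.58 px [184.0, 103.0, 53.0, 38.0] mid [442.6 -77.4] centroid [442.4 -77.2] size [54.5 30. ] ang 78.8
   origin 0.79 [182.9 103.2] [443.5 -79.5]
movement 0.57 px [335.0, 275.0, 31.0, 25.0] mid [642.4  87.9] centroid [641.8  87.8] size [40.5 36.3] ang 2.9
   origin 0.87 [333.7 271.6] [647.2  92.3]
```

View pics/w1.png

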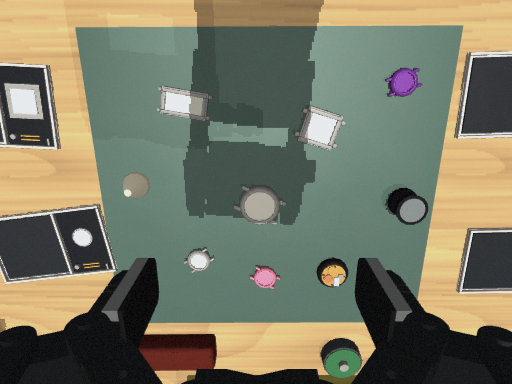

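View pics/w1r.png

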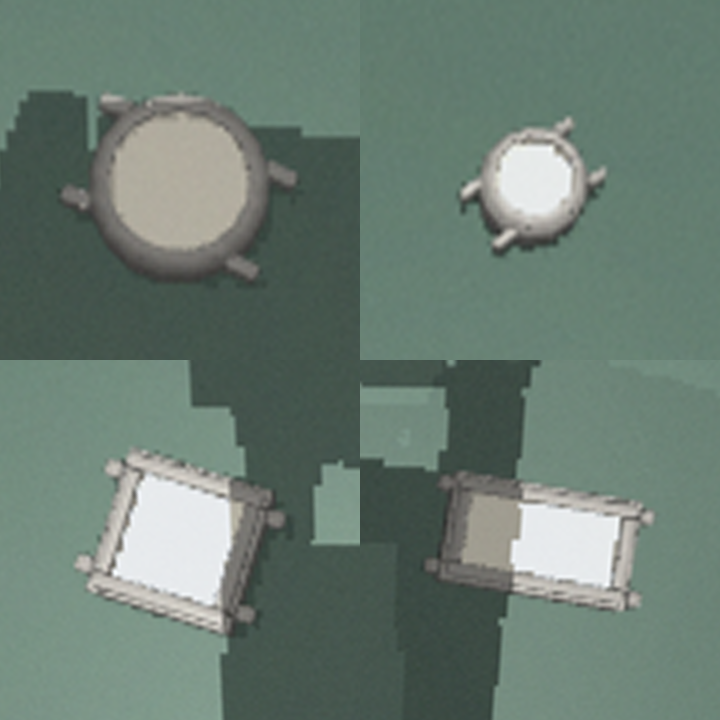

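carry_out([
  [[0,1,28,0],[0,1,28,0],[10,0,0,0.14],[10,0,0,0.14],[10,0,0,0.14],[10,0,0,0.14],[10,0,0,0.14],[10,0,0,0.14],[10,0,0,0.14],[10,0,0,0.14],[10,0,0,0.14],[10,0,0,0.14],[10,0,0,0.14],[10,0,0,0.14],[10,0,0,0.14],[0,0,0,0.14],[0,0,0,0],[0,0,0,0]],
], gripper=60)

```text
t: 6.4
tool_pos: [0.5542, -0.0006, 0.1201]
tool_rot: [[0.0, 0.926, -0.376], [-0.0, -0.376, -0.926], [-1.0, 0.0, -0.0]]
ft_force: [-0.6, 0.7, 0.7]
gripper_width: 0.0599
```

```bash
python3 - <<'E'
from h import *
st(); p=r.snapshot("wrist"); 
look(p,"case_large_round",.002+.012*.7,1)
v=p["pixels"][:,:,::-1]; cv2.imwrite("pics/w2.png",np.hstack([cv2.resize(v,(480,360)),rect(p,(.555,0),.012,.045,.00025)[:360,:320]]))
cv2.imwrite("pics/w2r.png",rect(p,(.555,0),.012,.036,.00012))
E
```

```text
t 6.4 tcp [554.2  -0.6 120.1] yaw -22.11 F [-0.6  0.7  0.7] w 59.9 j1,j6 [-4.9 17.2]
case_large_round 0.61 px [259.0, 193.0, 64.0, 70.0] mid [5.554e+02 5.000e-01] centroid [555.3   1.6] size [52.1 44.4] ang 67.9
   origin 0.68 [257.  190.4] [5.553e+02 2.000e-01]
```

View pics/w2.png

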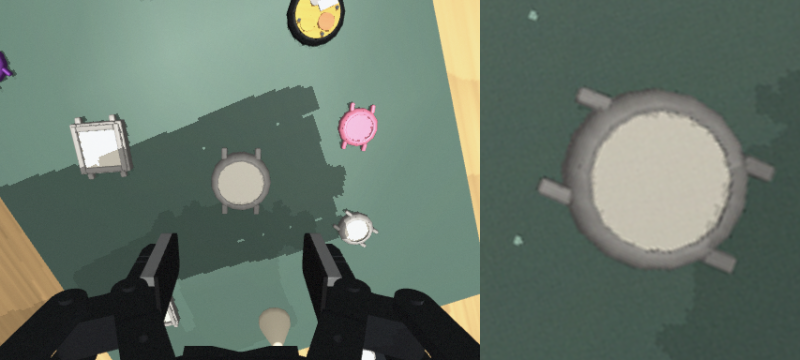

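View pics/w2r.png

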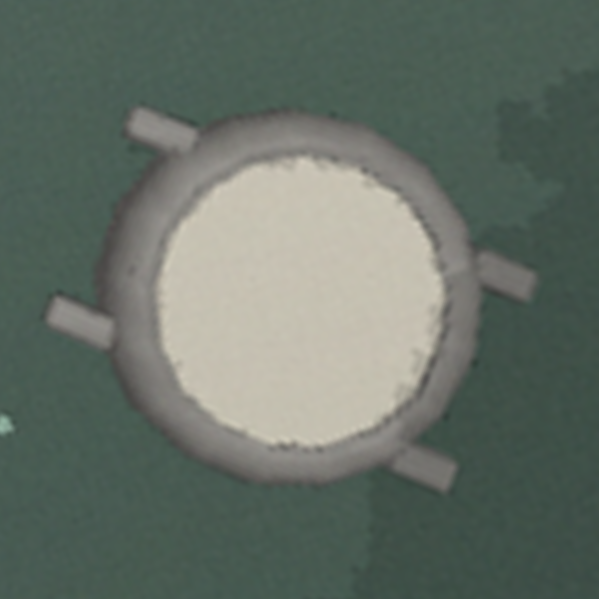

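```bash
python3 - <<'E'
from h import *
s,R,y=st(); p=r.snapshot("wrist"); 
T=np.array(s["tool_pos"])
v=p["pixels"][:,:,::-1].astype(float); v=np.clip(v*2.2,0,255).astype(np.uint8)
c=cv2.resize(v[220:384,100:400],None,fx=2.6,fy=2.6)
for d in (10,14,19,24):
  for sy in(-1,1):
    pts=proj(p,[T+R@np.array([d,30*sy,z])/1000 if 0 else T+R@(np.array([d,30*sy,z])/1000) for z in(-11,11)]); 
    q=((pts-[100,220])*2.6).astype(int); cv2.line(c,tuple(map(int,q[0])),tuple(map(int,q[1])),(0,0,255) if d!=19 else (0,255,0),1)
cv2.imwrite("pics/f.png",c)
E
```

```text
t 6.55 tcp [554.1  -0.6 120.2] yaw -22.2 F [-0.8  0.2 -0.1] w 60.2 j1,j6 [-4.9 17.3]
```

View pics/f.png

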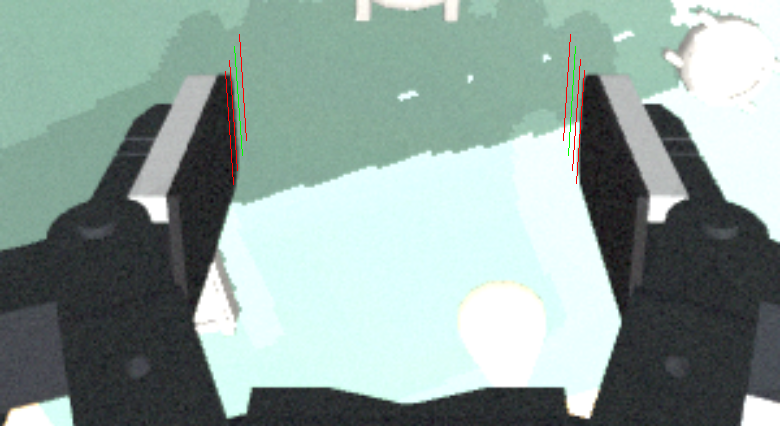

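carry_out([
  [[0,0,0,0],[0,0,0,0],[0,0,0,0],[0,0,0,0]],
], gripper=28)

```text
t: 7.0
tool_pos: [0.554, -0.0006, 0.12]
tool_rot: [[0.0, 0.925, -0.38], [-0.0, -0.38, -0.925], [-1.0, 0.0, 0.0]]
ft_force: [0.1, 0.1, 0.4]
gripper_width: 0.0278
```

```bash
cat > fing.py <<'E'
from h import *
import sys
s,R,y=st(); p=r.snapshot("wrist"); w=s["gripper_width"]*500
T=np.array(s["tool_pos"])
v=p["pixels"][:,:,::-1].astype(float); v=np.clip(v*2.2,0,255).astype(np.uint8)
c=cv2.resize(v[220:320,160:352],None,fx=4,fy=4)
for d in (8,12,16,20):
  for sy in(-1,1):
    pts=proj(p,[T+R@(np.array([d,w*sy,z])/1000) for z in(-11,11)]); 
    q=((pts-[160,220])*4).astype(int); cv2.line(c,tuple(map(int,q[0])),tuple(map(int,q[1])),{8:(255,0,0),12:(0,255,255),16:(0,255,0),20:(0,0,255)}[d],1)
cv2.imwrite("pics/%s.png"%sys.argv[1],c)
E
python3 fing.py f28
```

```text
t 7.0 tcp [554.   -0.6 120. ] yaw -22.33 F [0.1 0.1 0.4] w 27.8 j1,j6 [-4.9 17.5]
```

View pics/f28.png

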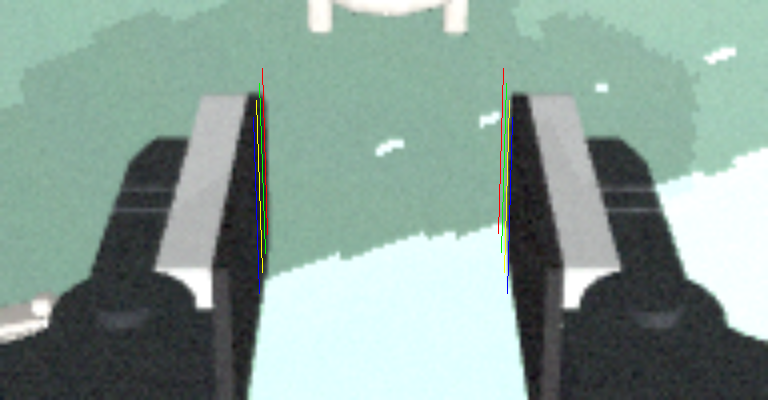

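carry_out([
  [[0,0,0,0],[0,0,0,0],[0,0,0,0],[0,0,0,0]],
], gripper=46)

```text
t: 7.45
tool_pos: [0.554, -0.0006, 0.12]
tool_rot: [[-0.0, 0.925, -0.38], [-0.0, -0.38, -0.925], [-1.0, -0.0, 0.0]]
ft_force: [-0.3, 0.8, 0.1]
gripper_width: 0.0459
```

```bash
python3 fing.py f46
```

```text
t 7.45 tcp [554.   -0.6 120. ] yaw -22.34 F [-0.3  0.8  0.1] w 45.9 j1,j6 [-4.9 17.5]
```

View pics/f46.png

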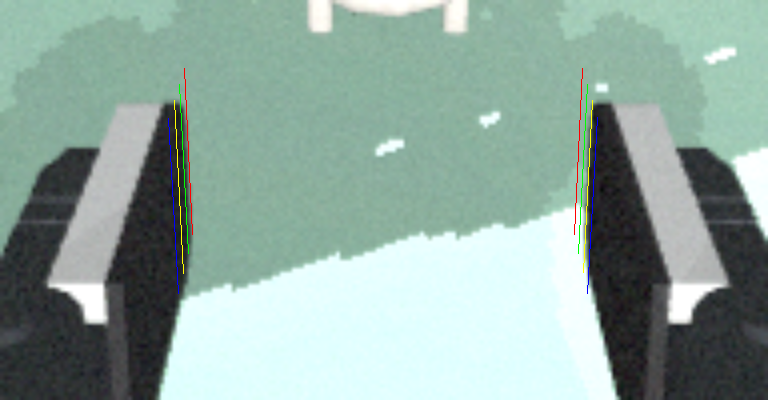

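carry_out([
  [[0,1,-2,0.005],[15,0,0,0],[20,0,0,0],[20,0,0,0],[20,0,0,0],[12,0,0,0],[8,0,0,0],[4,0,0,0],[3,0,0,0],[0,0,0,0],[0,0,0,0]],
], gripper=60)

```text
t: 8.6
tool_pos: [0.556, 0.0009, 0.0185]
tool_rot: [[0.001, 0.923, -0.385], [-0.0, -0.385, -0.923], [-1.0, 0.001, -0.0]]
ft_force: [1.0, 0.2, 0.2]
gripper_width: 0.0597
```

```bash
python3 - <<'E'
from h import *
st(); p=r.snapshot("wrist"); cv2.imwrite("pics/w3.png",p["pixels"][:,:,::-1])
E
```

```text
t 8.6 tcp [556.    0.9  18.5] yaw -22.63 F [1.  0.2 0.2] w 59.7 j1,j6 [-4.7 17.9]
```

View pics/w3.png

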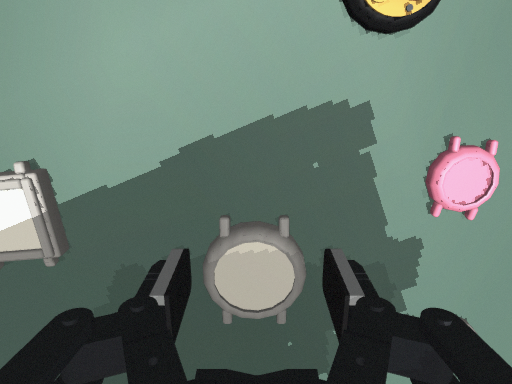

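carry_out([
  [[0,0,0,0],[0,0,0,0],[0,0,0,0],[0,0,0,0],[0,0,0,0],[0,0,0,0]],
], gripper=30, newtons=40)

```text
t: 9.25
tool_pos: [0.556, 0.0009, 0.0188]
tool_rot: [[0.001, 0.923, -0.385], [-0.0, -0.385, -0.923], [-1.0, 0.001, -0.0]]
ft_force: [-1.4, 0.5, 7.1]
gripper_width: 0.0445
```

```bash
python3 - <<'E'
from h import *
st(); p=r.snapshot("wrist"); cv2.imwrite("pics/w4.png",p["pixels"][:,:,::-1])
go(436,253.5,0)
E
```

```text
t 9.25 tcp [556.    0.9  18.8] yaw -22.63 F [-1.4  0.5  7.1] w 44.5 j1,j6 [-4.7 17.9]
t 9.3 tcp [556.    0.9  18.8] yaw -22.63 F [-1.1  0.6  6.7] w 44.1 j1,j6 [-4.7 17.9]
turn rad -0.395  shift y,z before turn [-208. -187.]
  after turn [-120.  -252.6] z 18.8
```

View pics/w4.png

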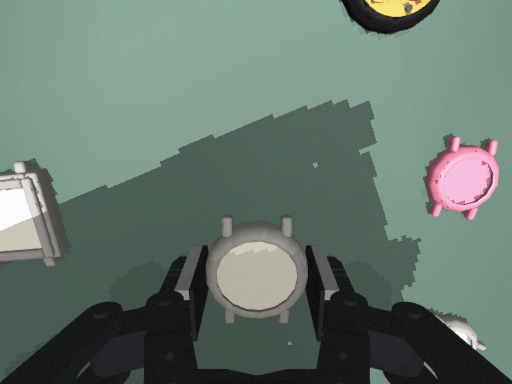

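carry_out([
  [[-1,0,0,0],[-2,0,0,0],[-4,0,0,0],[-8,0,0,0],[-15,0,0,0],[-15,0,0,0],[0,0,0,0]],
])

```text
t: 10.0
tool_pos: [0.557, 0.0008, 0.0657]
tool_rot: [[0.004, 0.923, -0.385], [-0.0, -0.385, -0.923], [-1.0, 0.004, -0.001]]
ft_force: [1.6, -0.4, -0.3]
gripper_width: 0.044
```

```bash
python3 - <<'E'
from h import *
st(); p=r.snapshot("wrist"); cv2.imwrite("pics/w5.png",p["pixels"][:,:,::-1])
E
```

```text
t 10.0 tcp [557.    0.8  65.7] yaw -22.63 F [ 1.6 -0.4 -0.3] w 44.0 j1,j6 [-4.7 17.9]
```

View pics/w5.png

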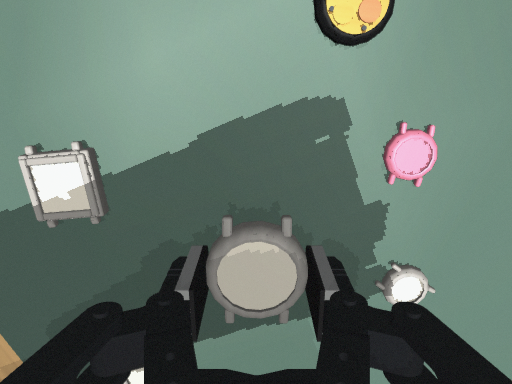

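carry_out([
  [[-15,0,0,-0.132],[-15,0,0,-0.132],[-15,0,0,-0.131],[0,-10,-15,0],[0,-20,-32,0],[0,-20,-32,0],[0,-20,-32,0],[0,-20,-32,0],[0,-20,-32,0],[0,-11,-14,0],[0,0,0,0],[0,0,0,0]],
])

```text
t: 11.25
tool_pos: [0.4341, 0.19, 0.1075]
tool_rot: [[-0.001, 1.0, -0.001], [-0.0, -0.001, -1.0], [-1.0, -0.001, 0.0]]
ft_force: [-0.9, 0.4, -1.1]
gripper_width: 0.0442
```

```bash
cat >> h.py <<'E'
def pad(p,c,ang0=0,out=None):
    """tray pad: dark felt seen in rectified plane z=.004; print its min-area rectangle"""
    im=rect(p,c,.004,.06,.0003); g=cv2.cvtColor(im,cv2.COLOR_BGR2GRAY)
    if out: cv2.imwrite(out,im)
    return im,g
E
python3 - <<'E'
from h import *
st(); p=r.snapshot("wrist"); 
look(p,"tray_large_round",.007,1)
im=rect(p,(.436,.278),.004,.08,.0003); cv2.imwrite("pics/t1.png",im); cv2.imwrite("pics/w6.png",p["pixels"][:,:,::-1])
E
```

```text
t 11.25 tcp [434.1 190.  107.5] yaw -0.05 F [-0.9  0.4 -1.1] w 44.2 j1,j6 [18.  18.1]
tray_large_round 0.96 px [260.0, 87.0, 156.0, 172.0] mid [436.7 261.9] centroid [436.5 266.9] size [ 87.  104.5] ang 1.3
   origin 0.57 [260.2 106.4] [436.8 252.4]
```

View pics/t1.png

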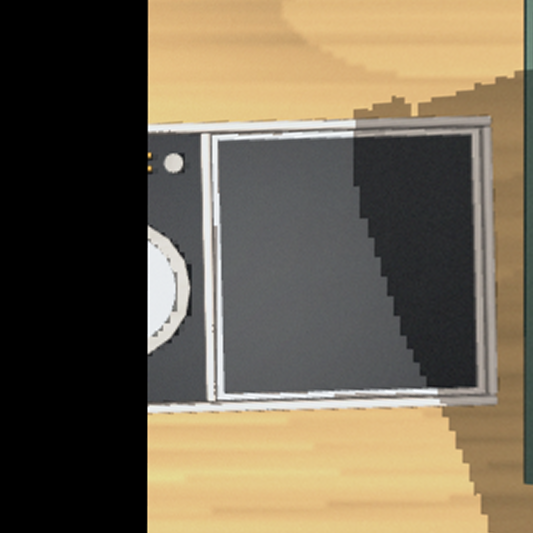

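View pics/w6.png

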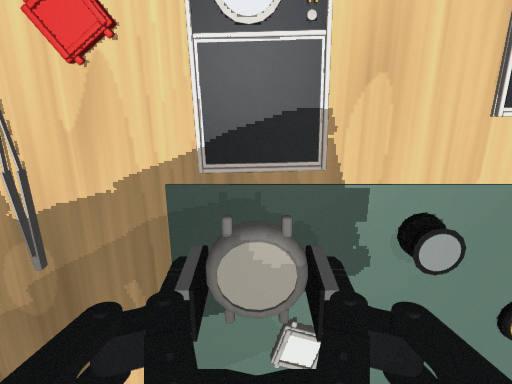

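```bash
python3 - <<'E'
from h import *
s,R,y=st(); p=r.snapshot("wrist"); T=np.array(s["tool_pos"])
look(p,"case_large_round",T[2]-.0168+.009,1)
im=rect(p,T[:2],T[2]-.0168+.012,.036,.00012); cv2.imwrite("pics/t2.png",im)
E
```

```text
t 11.4 tcp [435.  189.3 107.8] yaw -0.11 F [-0.2  0.5 -0.2] w 44.0 j1,j6 [17.9 18. ]
case_large_round 0.94 px [259.0, 270.0, 103.0, 109.0] mid [435.2 189.3] centroid [435.2 190.8] size [53.9 44.5] ang 89.9
   origin 0.81 [254.9 264.1] [433.9 135.8]
```

View pics/t2.png

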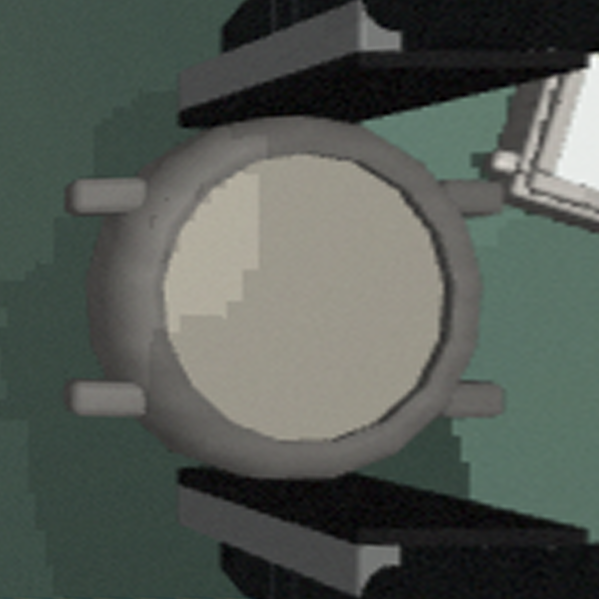

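carry_out([
  [[0,1,-20,0],[0,1,-30,0],[0,0,-14,0],[15,0,0,0],[20,0,0,0],[20,0,0,0],[15,0,0,0],[8,0,0,0],[4,0,0,0],[0,0,0,0],[0,0,0,0],[0,0,0,0]],
])

```text
t: 12.75
tool_pos: [0.437, 0.254, 0.0266]
tool_rot: [[0.001, 1.0, -0.0], [0.0, -0.0, -1.0], [-1.0, 0.001, -0.0]]
ft_force: [-0.3, 0.8, -1.4]
gripper_width: 0.0441
```

```bash
python3 - <<'E'
from h import *
st(); go(436.8,253.7,-.1)
E
```

```text
t 12.75 tcp [437.  254.   26.6] yaw -0.0 F [-0.3  0.8 -1.4] w 44.1 j1,j6 [24.9 24.9]
t 12.75 tcp [437.  254.   26.6] yaw -0.0 F [-0.3  0.8 -1.4] w 44.1 j1,j6 [24.9 24.9]
turn rad 0.0017  shift y,z before turn [-0.2  0.3]
  after turn [-0.2  0.3] z 26.6
```

carry_out([
  [[2,0,0,0],[1.5,0,0,0],[1,0,0,0],[0.5,0,0,0],[0.5,0,0,0],[0,0,0,0],[0,0,0,0]],
])

```text
t: 13.45
tool_pos: [0.4366, 0.2539, 0.0207]
tool_rot: [[-0.0, 1.0, -0.0], [-0.0, -0.0, -1.0], [-1.0, -0.0, 0.0]]
ft_force: [-1.5, -1.5, 5.8]
gripper_width: 0.0444
```

carry_out([
  [[0,0,0,0],[0,0,0,0],[0,0,0,0],[0,0,0,0],[-3,0,0,0],[-10,0,0,0],[-20,0,0,0],[-30,0,0,0],[-30,0,0,0],[0,0,0,0],[0,0,0,0]],
], gripper=53)

```text
t: 14.55
tool_pos: [0.4369, 0.254, 0.1143]
tool_rot: [[0.001, 1.0, 0.0], [0.001, 0.0, -1.0], [-1.0, 0.001, -0.001]]
ft_force: [-0.6, 0.9, -0.3]
gripper_width: 0.0531
```

```bash
python3 - <<'E'
from h import *
s,R,y=st(); p=r.snapshot("wrist"); T=np.array(s["tool_pos"]); cv2.imwrite("pics/w7.png",p["pixels"][:,:,::-1])
look(p,"case_large_round",.012,1)
cv2.imwrite("pics/t3.png",rect(p,(.437,.254),.004,.06,.00025))
go(469,63.5,-17.7)
E
```

```text
t 14.55 tcp [436.9 254.  114.3] yaw 0.0 F [-0.6  0.9 -0.3] w 53.1 j1,j6 [24.9 24.9]
case_large_round 0.9 px [258.0, 199.0, 66.0, 74.0] mid [437.  253.1] centroid [436.9 254. ] size [53.4 44.9] ang 89.9
   origin 0.62 [257.  198.8] [437.7 250.6]
t 14.7 tcp [436.2 253.7 112.8] yaw 0.0 F [-0.2 -0.5  0.2] w 53.1 j1,j6 [24.9 24.9]
turn rad 0.309  shift y,z before turn [ 32.8 190.2]
  after turn [ 89.1 171.2] z 112.8
```

View pics/t3.png

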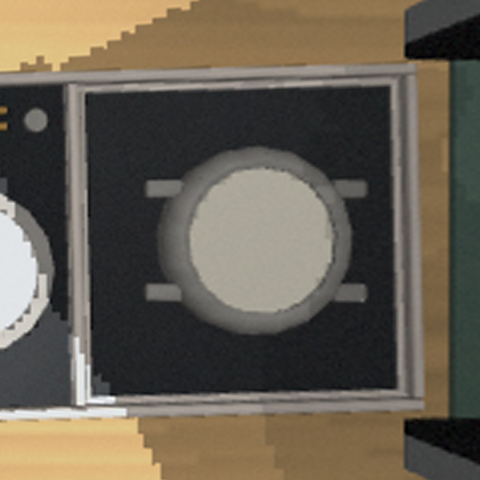

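carry_out([
  [[0,0,0,0.103],[0,0,0,0.103],[0,0,0,0.103],[0,9,17,0],[0,20,40,0],[0,20,40,0],[0,20,40,0],[0,20,34,0],[0,0,0,0],[0,0,0,0]],
], gripper=54)

```text
t: 15.7
tool_pos: [0.4691, 0.0634, 0.1128]
tool_rot: [[-0.001, 0.952, -0.306], [0.0, -0.306, -0.952], [-1.0, -0.001, 0.0]]
ft_force: [0.0, 0.4, 0.1]
gripper_width: 0.0538
```

```bash
python3 - <<'E'
from h import *
s,R,y=st(); p=r.snapshot("wrist"); 
look(p,"case_square",.010,1)
cv2.imwrite("pics/t4.png",rect(p,(.469,.0635),.012,.036,.00012))
E
```

```text
t 15.7 tcp [469.1  63.4 112.8] yaw -17.82 F [0.  0.4 0.1] w 53.8 j1,j6 [ 2.1 19.9]
case_square 0.98 px [257.0, 195.0, 59.0, 66.0] mid [469.2  64.1] centroid [469.6  65.4] size [46.3 37.8] ang 71.1
```

View pics/t4.png

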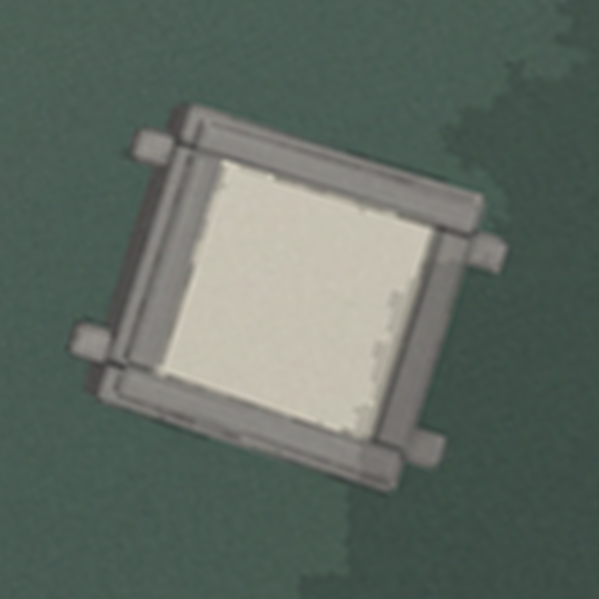

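carry_out([
  [[10,0,0,-0.012],[20,0,0,0],[25,0,0,0],[20,0,0,0],[12,0,0,0],[5,0,0,0],[3,0,0,0],[0,0,0,0],[0,0,0,0]],
])

```text
t: 16.75
tool_pos: [0.4699, 0.064, 0.0191]
tool_rot: [[0.001, 0.956, -0.293], [0.0, -0.293, -0.956], [-1.0, 0.001, -0.0]]
ft_force: [0.5, 0.6, -0.1]
gripper_width: 0.054
```

carry_out([
  [[0,0,0,0],[0,0,0,0],[0,0,0,0],[0,0,0,0],[0,0,0,0],[0,0,0,0]],
], gripper=25)

```text
t: 17.35
tool_pos: [0.4702, 0.064, 0.0197]
tool_rot: [[0.002, 0.956, -0.293], [0.0, -0.293, -0.956], [-1.0, 0.002, -0.001]]
ft_force: [-2.4, 0.0, 12.8]
gripper_width: 0.0371
```

```bash
python3 - <<'E'
from h import *
s,R,y=st(); p=r.snapshot("wrist"); cv2.imwrite("pics/w8.png",p["pixels"][:,:,::-1])
E
```

```text
t 17.35 tcp [470.2  64.   19.7] yaw -17.02 F [-2.4  0.  12.8] w 37.1 j1,j6 [ 2.1 19.1]
```

View pics/w8.png

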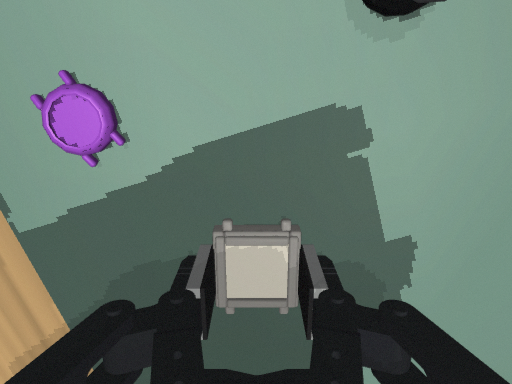

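carry_out([
  [[-2,0,0,0],[-4,0,0,0],[-10,0,0,0],[-24,0,0,-0.099],[-25,0,0,-0.099],[-25,0,0,-0.099],[0,-2,20,0],[0,-2,40,0],[0,-3,40,0],[0,-2,40,0],[0,-3,40,0],[0,-2,40,0],[0,-3,40,0],[0,-2,40,0],[0,-3,40,0],[0,-2,40,0],[0,-2,40,0],[0,0,19,0],[0,0,0,0],[0,0,0,0]],
])

```text
t: 19.4
tool_pos: [0.4432, -0.3747, 0.1087]
tool_rot: [[-0.0, 1.0, -0.001], [0.0, -0.001, -1.0], [-1.0, -0.0, -0.0]]
ft_force: [-0.3, 0.4, -0.7]
gripper_width: 0.0369
```

```bash
python3 - <<'E'
from h import *
s,R,y=st(); p=r.snapshot("wrist");T=np.array(s["tool_pos"]) 
look(p,"tray_square",.007,1)
a=rect(p,(.444,-.30),.004,.065,.00025)[:,120:]; b=rect(p,T[:2],T[2]-.0177+.011,.036,.0002)
b=np.vstack([b,np.zeros((a.shape[0]-b.shape[0],b.shape[1],3),np.uint8)]); cv2.imwrite("pics/t5.png",np.hstack([a,b]))
E
```

```text
t 19.4 tcp [ 443.2 -374.7  108.7] yaw -0.03 F [-0.3  0.4 -0.7] w 36.9 j1,j6 [-44.8 -44.8]
tray_square 0.77 px [261.0, 89.0, 146.0, 176.0] mid [ 443.2 -302.6] centroid [ 443.8 -297.9] size [106.5  86.5] ang 87.3
   origin 0.73 [257.1 104.8] [ 443.9 -311.3]
```

View pics/t5.png

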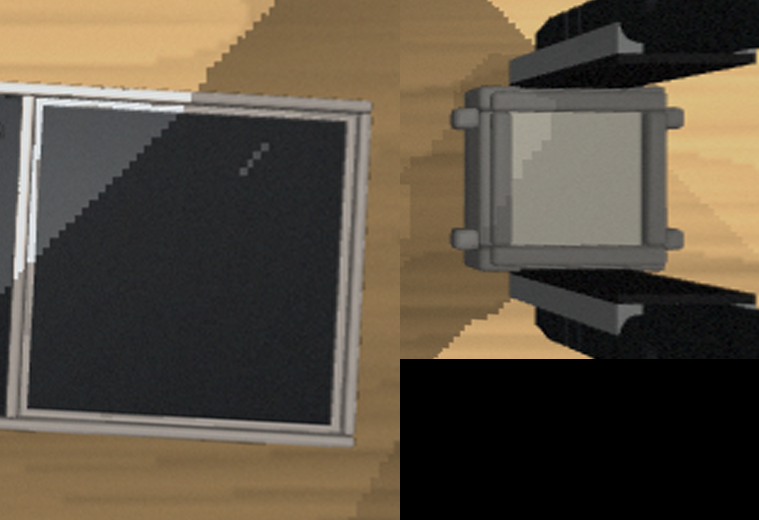

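carry_out([
  [[0,0,-13,0],[0,0,-30,0],[0,0,-20,0],[10,0,0,0.05],[20,0,0,0],[20,0,0,0],[15,0,0,0],[10,0,0,0],[5,0,0,0],[2,0,0,0],[0,0,0,0],[0,0,0,0]],
])

```text
t: 20.75
tool_pos: [0.4437, -0.3123, 0.027]
tool_rot: [[0.001, 0.999, -0.05], [-0.001, -0.05, -0.999], [-1.0, 0.001, 0.001]]
ft_force: [-0.1, 0.4, -0.5]
gripper_width: 0.0369
```

```bash
python3 - <<'E'
from h import *
go(442.9,-311.6,-2.8)
E
```

```text
t 20.75 tcp [ 443.7 -312.3   27. ] yaw -2.87 F [-0.1  0.4 -0.5] w 36.9 j1,j6 [-40.1 -37.2]
turn rad -0.0012  shift y,z before turn [-0.8 -0.7]
  after turn [-0.8 -0.7] z 27.0
```

carry_out([
  [[2,-0.5,-0.5,0],[1.5,0,0,0],[1,0,0,0],[0.5,0,0,0],[0,0,0,0],[0,0,0,0]],
])

```text
t: 21.35
tool_pos: [0.443, -0.3115, 0.0217]
tool_rot: [[-0.0, 0.999, -0.05], [0.0, -0.05, -0.999], [-1.0, -0.0, -0.0]]
ft_force: [-2.4, 1.7, 5.4]
gripper_width: 0.0363
```

Contact at the expected height, 5.4 N. Release and rise.

carry_out([
  [[0,0,0,0],[0,0,0,0],[0,0,0,0],[0,0,0,0],[-3,0,0,0],[-10,0,0,0],[-20,0,0,0],[-30,0,0,0],[-30,0,0,0],[0,0,0,0],[0,0,0,0]],
], gripper=46)

```text
t: 22.45
tool_pos: [0.4432, -0.3117, 0.1154]
tool_rot: [[0.001, 0.999, -0.05], [-0.001, -0.05, -0.999], [-1.0, 0.001, 0.001]]
ft_force: [0.4, 0.1, 0.1]
gripper_width: 0.0459
```

```bash
python3 - <<'E'
from h import *
s,R,y=st(); p=r.snapshot("wrist"); 
look(p,"case_square",.012,1)
cv2.imwrite("pics/t6.png",rect(p,(.443,-.3115),.004,.06,.00025))
go(443,-77,-9.8)
E
```

```text
t 22.45 tcp [ 443.2 -311.7  115.4] yaw -2.87 F [0.4 0.1 0.1] w 45.9 j1,j6 [-40.  -37.2]
case_square 0.68 px [255.0, 195.0, 54.0, 66.0] mid [ 443.2 -311. ] centroid [ 443.4 -310.1] size [46.7 37.8] ang 87.1
   origin 0.75 [253.2 192.4] [ 441.3 -310.6]
t 22.6 tcp [ 442.6 -311.2  113.7] yaw -2.87 F [-0.3 -0.7 -0.5] w 46.1 j1,j6 [-40.  -37.2]
turn rad 0.121  shift y,z before turn [ -11.3 -233.9]
  after turn [ -39.4 -230.9] z 113.7
```

View pics/t6.png

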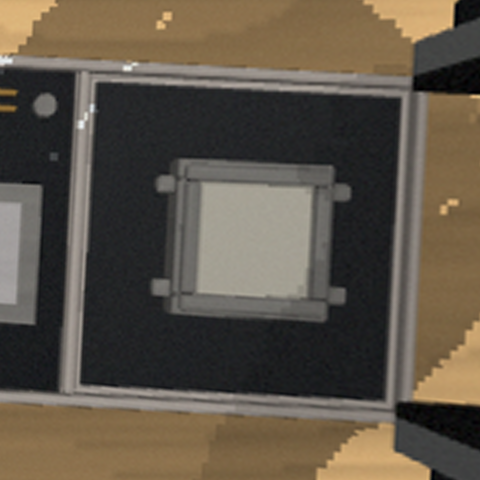

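carry_out([
  [[0,0,0,0.06],[0,0,0,0.061],[0,-4,-19,0],[0,-7,-42,0],[0,-7,-42,0],[0,-7,-42,0],[0,-7,-42,0],[0,-7,-42,0],[0,0,-2,0],[0,0,0,0],[0,0,0,0]],
], gripper=44)

```text
t: 23.7
tool_pos: [0.4439, -0.078, 0.1142]
tool_rot: [[-0.0, 0.985, -0.171], [0.0, -0.171, -0.985], [-1.0, -0.0, 0.0]]
ft_force: [0.4, -0.8, -0.2]
gripper_width: 0.044
```

```bash
python3 - <<'E'
from h import *
s,R,y=st(); p=r.snapshot("wrist"); 
look(p,"case_rectangular",.010,1)
cv2.imwrite("pics/t7.png",rect(p,(.443,-.077),.012,.036,.00012))
E
```

```text
t 23.7 tcp [443.9 -78.  114.2] yaw -9.82 F [ 0.4 -0.8 -0.2] w 44.0 j1,j6 [-15.9  -6.1]
case_rectangular 0.97 px [255.0, 197.0, 43.0, 78.0] mid [442.9 -76.6] centroid [443.3 -75.4] size [54.2 28.9] ang 81.1
   origin 0.88 [254.1 194.6] [442.4 -77.9]
```

View pics/t7.png

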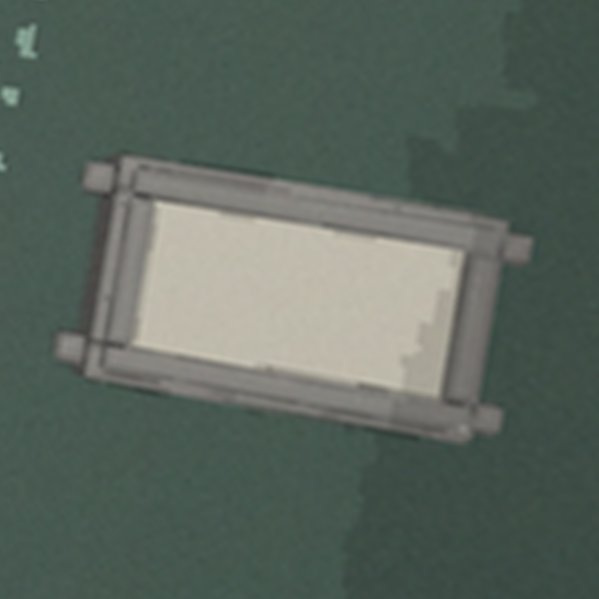

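carry_out([
  [[10,-1,-1,-0.012],[20,0,0,0],[25,0,0,0],[20,0,0,0],[12,0,0,0],[5,0,0,0],[3,0,0,0],[0,0,0,0],[0,0,0,0]],
])

```text
t: 24.75
tool_pos: [0.4434, -0.0762, 0.02]
tool_rot: [[0.001, 0.987, -0.158], [-0.0, -0.158, -0.987], [-1.0, 0.001, 0.0]]
ft_force: [-0.0, 0.9, -0.4]
gripper_width: 0.0442
```

carry_out([
  [[0,0,0,0],[0,0,0,0],[0,0,0,0],[0,0,0,0],[0,0,0,0],[0,0,0,0]],
], gripper=15)

```text
t: 25.35
tool_pos: [0.4436, -0.0762, 0.0206]
tool_rot: [[0.001, 0.987, -0.158], [-0.0, -0.158, -0.987], [-1.0, 0.002, 0.0]]
ft_force: [-2.6, 1.0, 13.3]
gripper_width: 0.0268
```

```bash
python3 - <<'E'
from h import *
s,R,y=st(); p=r.snapshot("wrist"); cv2.imwrite("pics/w9.png",p["pixels"][:,:,::-1])
go(630,230,0)
E
```

```text
t 25.35 tcp [443.6 -76.2  20.6] yaw -9.11 F [-2.6  1.  13.3] w 26.8 j1,j6 [-15.7  -6.6]
t 25.4 tcp [443.6 -76.2  20.6] yaw -9.11 F [-1.7  0.  14. ] w 26.7 j1,j6 [-15.7  -6.6]
turn rad -0.159  shift y,z before turn [ 135.6 -331.9]
  after turn [ 186.4 -306.2] z 20.6
```

View pics/w9.png

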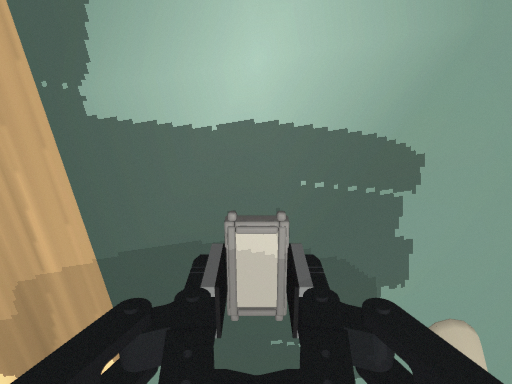

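carry_out([
  [[-2,0,0,0],[-4,0,0,0],[-10,0,0,0],[-24,0,0,-0.053],[-25,0,0,-0.053],[-25,0,0,-0.053],[0,10,-17,0],[0,21,-34,0],[0,21,-34,0],[0,21,-34,0],[0,21,-34,0],[0,21,-34,0],[0,21,-34,0],[0,21,-34,0],[0,21,-34,0],[0,8,-17,0],[0,0,0,0],[0,0,0,0]],
])

```text
t: 27.2
tool_pos: [0.6286, 0.2297, 0.1097]
tool_rot: [[-0.0, 1.0, 0.001], [-0.0, 0.001, -1.0], [-1.0, -0.0, 0.0]]
ft_force: [0.4, -0.6, 0.1]
gripper_width: 0.0267
```

```bash
python3 - <<'E'
from h import *
s,R,y=st(); p=r.snapshot("wrist");T=np.array(s["tool_pos"]) 
look(p,"tray_rectangular",.007,1)
a=rect(p,(.630,.30),.004,.065,.00025)[:,120:]; b=rect(p,T[:2],T[2]-.0186+.010,.036,.0002)
b=np.vstack([b,np.zeros((a.shape[0]-b.shape[0],b.shape[1],3),np.uint8)]); cv2.imwrite("pics/t8.png",np.hstack([a,b]))
E
```

```text
t 27.2 tcp [628.6 229.7 109.7] yaw 0.03 F [ 0.4 -0.6  0.1] w 26.7 j1,j6 [16.1 16.1]
tray_rectangular 0.94 px [259.0, 87.0, 148.0, 174.0] mid [630.5 300.5] centroid [630.4 305.8] size [ 86.2 106.8] ang 1.1
   origin 0.67 [261.5 104.6] [632.1 293. ]
```

View pics/t8.png

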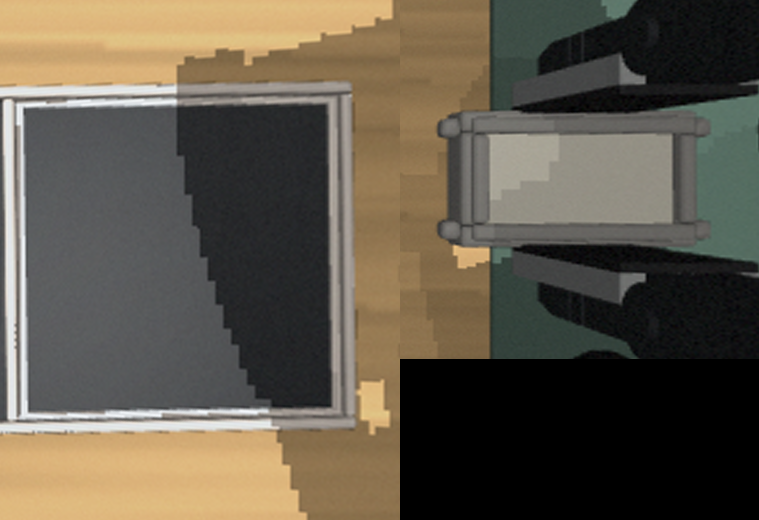

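carry_out([
  [[0,1,-13,-0.015],[0,1,-30,0],[0,0,-18,0],[10,0,0,0],[20,0,0,0],[20,0,0,0],[15,0,0,0],[10,0,0,0],[5,0,0,0],[2,0,0,0],[0,0,0,0],[0,0,0,0]],
])

```text
t: 28.55
tool_pos: [0.6307, 0.291, 0.0282]
tool_rot: [[0.001, 1.0, 0.015], [0.0, 0.015, -1.0], [-1.0, 0.001, -0.0]]
ft_force: [-0.3, -0.4, -0.2]
gripper_width: 0.0266
```

```bash
python3 - <<'E'
from h import *
go(630.75,291,.9)
E
```

```text
t 28.55 tcp [630.7 291.   28.2] yaw 0.86 F [-0.3 -0.4 -0.2] w 26.6 j1,j6 [20.9 20.1]
turn rad -0.0007  shift y,z before turn [0. 0.]
  after turn [0. 0.] z 28.2
```

carry_out([
  [[2,0,0,0],[1.5,0,0,0],[1,0,0,0],[0.5,0,0,0],[0.5,0,0,0],[0,0,0,0],[0,0,0,0]],
])

```text
t: 29.25
tool_pos: [0.6303, 0.2909, 0.0227]
tool_rot: [[-0.0, 1.0, 0.015], [-0.0, 0.015, -1.0], [-1.0, -0.0, 0.0]]
ft_force: [-3.6, -2.0, 6.9]
gripper_width: 0.0262
```

carry_out([
  [[0,0,0,0],[0,0,0,0],[0,0,0,0],[0,0,0,0],[-3,0,0,0],[-10,0,0,0],[-20,0,0,0],[-30,0,0,0],[-30,0,0,0],[0,0,0,0],[0,0,0,0]],
], gripper=38)

```text
t: 30.35
tool_pos: [0.6306, 0.291, 0.1162]
tool_rot: [[0.002, 1.0, 0.015], [0.001, 0.015, -1.0], [-1.0, 0.002, -0.001]]
ft_force: [-0.7, -0.5, -0.3]
gripper_width: 0.0382
```

```bash
python3 - <<'E'
from h import *
s,R,y=st(); p=r.snapshot("wrist"); 
look(p,"case_rectangular",.011,1)
cv2.imwrite("pics/t9.png",rect(p,(.63075,.2906),.004,.06,.00025))
go(624,-73.5,34.4)
E
```

```text
t 30.35 tcp [630.6 291.  116.2] yaw 0.86 F [-0.7 -0.5 -0.3] w 38.2 j1,j6 [20.9 20.1]
case_rectangular 0.8 px [255.0, 198.0, 38.0, 80.0] mid [630.7 290.2] centroid [630.7 291.4] size [27.8 54.6] ang 0.8
   origin 0.92 [255.8 195.6] [630.6 289.4]
t 30.5 tcp [629.8 290.7 114. ] yaw 0.86 F [0.4 0.7 0.5] w 38.4 j1,j6 [20.9 20.1]
turn rad -0.5854  shift y,z before turn [-11.3 364.1]
  after turn [-210.6  297.2] z 114.0
```

View pics/t9.png

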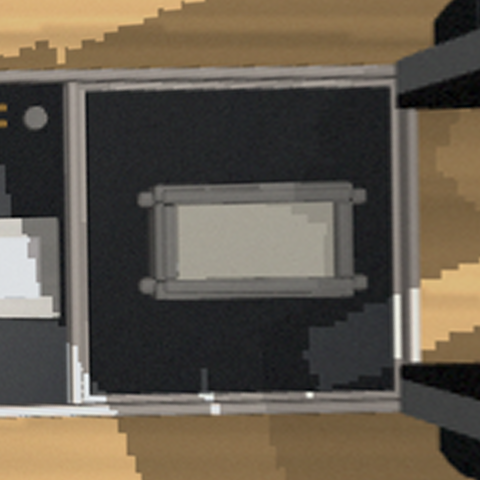

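carry_out([
  [[0,0,20,0],[0,-1,40,0],[0,-1,40,0],[0,-1,40,0],[0,-2,40,0],[0,-1,40,0],[0,-2,40,0],[0,-1,40,0],[0,-2,40,0],[0,0,24,0],[0,0,0,-0.117],[0,0,0,-0.117],[0,0,0,-0.117],[0,0,0,-0.117],[0,0,0,-0.117],[0,0,0,0],[0,0,0,0]],
], gripper=42)

```text
t: 32.2
tool_pos: [0.6243, -0.0737, 0.1146]
tool_rot: [[-0.001, 0.827, 0.562], [0.0, 0.562, -0.827], [-1.0, -0.001, -0.001]]
ft_force: [-0.9, 0.5, -0.6]
gripper_width: 0.0425
```

```bash
python3 - <<'E'
from h import *
s,R,y=st(); p=r.snapshot("wrist"); 
look(p,"case_small_round",.009,2)
cv2.imwrite("pics/t10.png",rect(p,(.624,-.0735),.010,.036,.00012)); cv2.imwrite("pics/w10.png",p["pixels"][:,:,::-1])
E
```

```text
t 32.2 tcp [624.3 -73.7 114.6] yaw 34.16 F [-0.9  0.5 -0.6] w 42.5 j1,j6 [-11.  -45.1]
case_small_round 0.96 px [357.0, 123.0, 58.0, 49.0] mid [649.6   6.7] centroid [649.7   6.7] size [32.2 27.5] ang 62.0
case_small_round 0.63 px [259.0, 197.0, 39.0, 48.0] mid [625.5 -72.6] centroid [625.2 -72.2] size [27.7 32.9] ang 31.3
   origin 0.59 [354.3 120.7] [649.7   6.9]
```

View pics/t10.png

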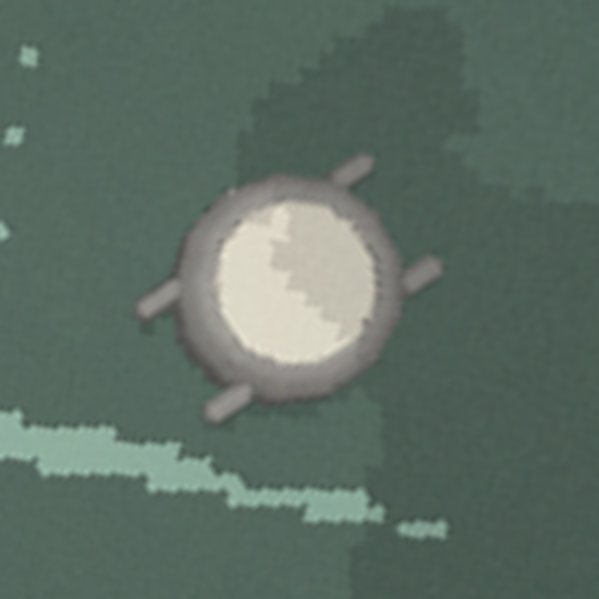

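View pics/w10.png

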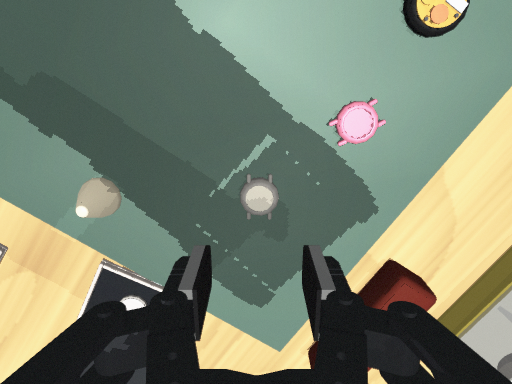

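carry_out([
  [[10,2,0,0],[20,0,0,0],[25,0,0,0],[20,0,0,0],[12,0,0,0],[5,0,0,0],[3,0,0,0],[2,0,0,0],[0,0,0,0],[0,0,0,0]],
])

```text
t: 33.35
tool_pos: [0.627, -0.0722, 0.019]
tool_rot: [[0.001, 0.825, 0.565], [-0.0, 0.565, -0.825], [-1.0, 0.001, 0.001]]
ft_force: [-1.3, 1.0, 4.6]
gripper_width: 0.0421
```

carry_out([
  [[0,0,0,0],[0,0,0,0],[0,0,0,0],[0,0,0,0],[0,0,0,0],[0,0,0,0]],
], gripper=15, newtons=30)

```text
t: 33.95
tool_pos: [0.6282, -0.0725, 0.0206]
tool_rot: [[0.004, 0.825, 0.565], [-0.001, 0.565, -0.825], [-1.0, 0.003, 0.003]]
ft_force: [-2.3, -0.3, 17.9]
gripper_width: 0.0263
```

```bash
python3 - <<'E'
from h import *
s,R,y=st(); p=r.snapshot("wrist"); cv2.imwrite("pics/w11.png",p["pixels"][:,:,::-1])
go(617,-336,-6)
E
```

```text
t 33.95 tcp [628.2 -72.5  20.6] yaw 34.38 F [-2.3 -0.3 17.9] w 26.3 j1,j6 [-10.8 -45.2]
t 34.0 tcp [628.2 -72.5  20.6] yaw 34.38 F [-1.9  0.5 18.6] w 26.7 j1,j6 [-10.8 -45.2]
turn rad 0.7048  shift y,z before turn [-158.   211.1]
  after turn [ 16.4 263.2] z 20.6
```

View pics/w11.png

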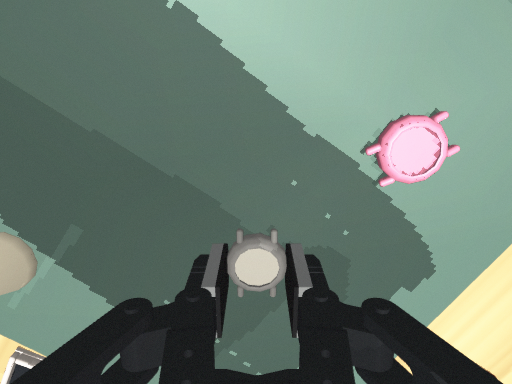

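carry_out([
  [[-2,0,0,0],[-4,0,0,0],[-10,0,0,0],[-19,0,0,0.12],[-20,0,0,0.12],[-20,0,0,0.12],[-20,0,0,0.12],[0,-4,20,0],[0,-6,40,0],[0,-6,40,0],[0,-6,40,0],[0,-6,40,0],[0,-6,40,0],[0,-6,30,0],[0,-1,12,0],[0,0,0,0],[0,0,0,0]],
])

```text
t: 35.7
tool_pos: [0.6172, -0.336, 0.1131]
tool_rot: [[-0.0, 0.993, 0.12], [0.0, 0.12, -0.993], [-1.0, -0.0, -0.001]]
ft_force: [0.0, 0.1, 0.5]
gripper_width: 0.0262
```

```bash
python3 - <<'E'
from h import *
s,R,y=st(); p=r.snapshot("wrist");T=np.array(s["tool_pos"]) 
look(p,"tray_small_round",.007,1)
a=rect(p,(.612,-.268),.004,.065,.00025)[:,120:]; b=rect(p,T[:2],T[2]-.0186+.009,.036,.0002)
b=np.vstack([b,np.zeros((a.shape[0]-b.shape[0],b.shape[1],3),np.uint8)]); cv2.imwrite("pics/t11.png",np.hstack([a,b]));cv2.imwrite("pics/w12.png",p["pixels"][:,:,::-1])
E
```

```text
t 35.7 tcp [ 617.2 -336.   113.1] yaw 6.9 F [0.  0.1 0.5] w 26.2 j1,j6 [-32.4 -39.3]
tray_small_round 0.87 px [257.0, 89.0, 147.0, 177.0] mid [ 608.8 -265.9] centroid [ 608.3 -260.1] size [ 86.4 107.1] ang 6.9
   origin 0.68 [253.7 108.7] [ 608.4 -276.1]
```

View pics/t11.png

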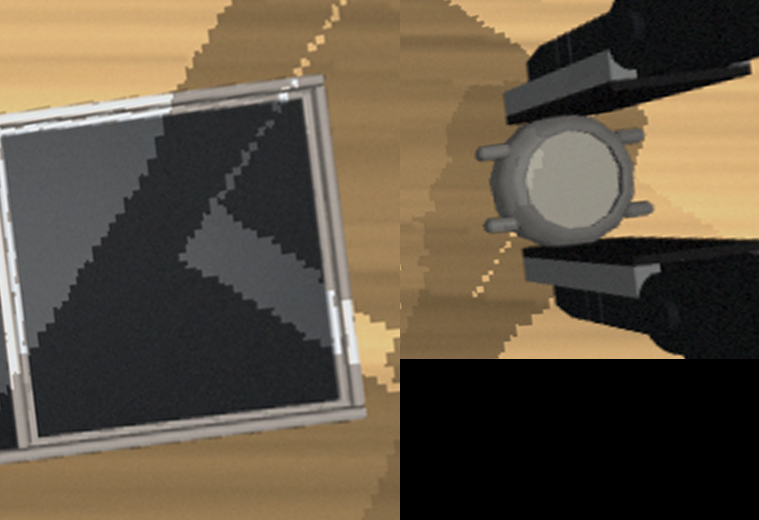

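View pics/w12.png

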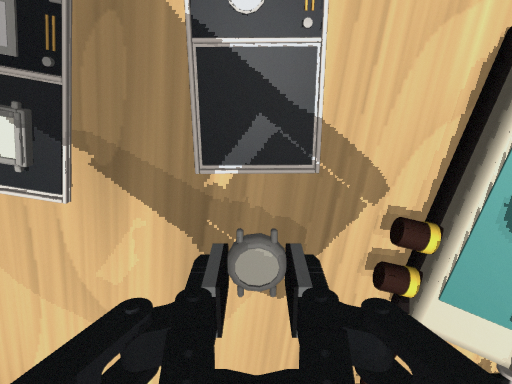

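carry_out([
  [[0,0,-13,0],[0,0,-30,0],[0,0,-18,0],[10,0,0,0],[20,0,0,0],[20,0,0,0],[15,0,0,0],[10,0,0,0],[7,0,0,0],[3,0,0,0],[0,0,0,0],[0,0,0,0]],
])

```text
t: 37.05
tool_pos: [0.6101, -0.2768, 0.0286]
tool_rot: [[0.001, 0.993, 0.12], [-0.0, 0.12, -0.993], [-1.0, 0.001, 0.001]]
ft_force: [-0.5, -0.0, 0.2]
gripper_width: 0.0263
```

```bash
python3 - <<'E'
from h import *
go(610.3,-275.6,6.9)
E
```

```text
t 37.05 tcp [ 610.1 -276.8   28.6] yaw 6.87 F [-0.5 -0.   0.2] w 26.3 j1,j6 [-28.4 -35.3]
turn rad -0.0005  shift y,z before turn [ 0.3 -1.1]
  after turn [ 0.3 -1.1] z 28.6
```

carry_out([
  [[2,0,-1,0],[1.5,0,0,0],[1,0,0,0],[0.5,0,0,0],[0,0,0,0],[0,0,0,0]],
])

```text
t: 37.65
tool_pos: [0.6097, -0.2756, 0.023]
tool_rot: [[0.0, 0.993, 0.12], [-0.0, 0.12, -0.993], [-1.0, 0.0, 0.0]]
ft_force: [0.1, -0.4, -0.2]
gripper_width: 0.0264
```

carry_out([
  [[0.5,0,0,0],[0.5,0,0,0],[0,0,0,0],[0,0,0,0]],
])

```text
t: 38.05
tool_pos: [0.6098, -0.2756, 0.0227]
tool_rot: [[0.0, 0.993, 0.12], [-0.0, 0.12, -0.993], [-1.0, 0.0, 0.0]]
ft_force: [-1.4, 0.5, 5.6]
gripper_width: 0.0262
```

Contact (5.6 N) at the expected 22.7 mm. Release.

carry_out([
  [[0,0,0,0],[0,0,0,0],[0,0,0,0],[0,0,0,0],[-3,0,0,0],[-10,0,0,0],[-20,0,0,0],[-30,0,0,0],[-30,0,0,0],[0,0,0,0],[0,0,0,0]],
], gripper=38)

```text
t: 39.15
tool_pos: [0.61, -0.2757, 0.1162]
tool_rot: [[0.002, 0.993, 0.12], [-0.001, 0.12, -0.993], [-1.0, 0.001, 0.001]]
ft_force: [-1.1, -0.4, -0.7]
gripper_width: 0.0379
```

```bash
python3 - <<'E'
from h import *
s,R,y=st(); p=r.snapshot("wrist"); 
look(p,"case_small_round",.010,1)
a=rect(p,(.6103,-.2754),.004,.06,.00032)
q=r.snapshot("top"); look(q,"movement",.010,1)
for n in H: look(q,n,.004+H[n]*.7,2)
b=q["pixels"][:,:,::-1][80:260,70:440]
cv2.imwrite("pics/t12.png",np.vstack([cv2.resize(b,(740,360))[:,:],np.pad(a[60:300],((0,0),(0,740-a.shape[1]),(0,0)))]))
E
```

```text
t 39.15 tcp [ 610.  -275.7  116.2] yaw 6.87 F [-1.1 -0.4 -0.7] w 37.9 j1,j6 [-28.3 -35.2]
   origin 0.83 [254.1 192.7] [ 608.6 -275.4]
movement 0.71 px [219.0, 122.0, 19.0, 21.0] mid [644.1  87.7] centroid [644.2  87.8] size [35.4 36.7] ang 45.3
   origin 0.52 [217.4 123.2] [640.2  84.9]
case_large_round 0.93 px [140.0, 215.0, 25.0, 20.0] mid [437.1 253. ] centroid [437.4 252.7] size [47.5 43.3] ang 89.2
   origin 0.79 [138.9 215.1] [435.8 256.1]
case_small_round 0.61 px [139.0, 214.0, 22.0, 19.0] mid [437.3 252.9] centroid [437.3 252.9] size [43.6 41.2] ang 1.0
   origin 0.53 [254.9 117.9] [650.5   0.8]
case_square 0.55 px [116.0, 268.0, 25.0, 25.0] mid [324.1 303. ] centroid [324.7 302.7] size [41.7 45. ] ang 36.0
   origin 0.62 [114.3 266.6] [325.6 306.6]
case_rectangular 0.73 px [125.0, 126.0, 30.0, 14.0] mid [632.6 290. ] centroid [631.9 290.3] size [56.4 29.7] ang 89.1
   origin 0.78 [123.3 125. ] [638.7 295.3]
```

View pics/t12.png

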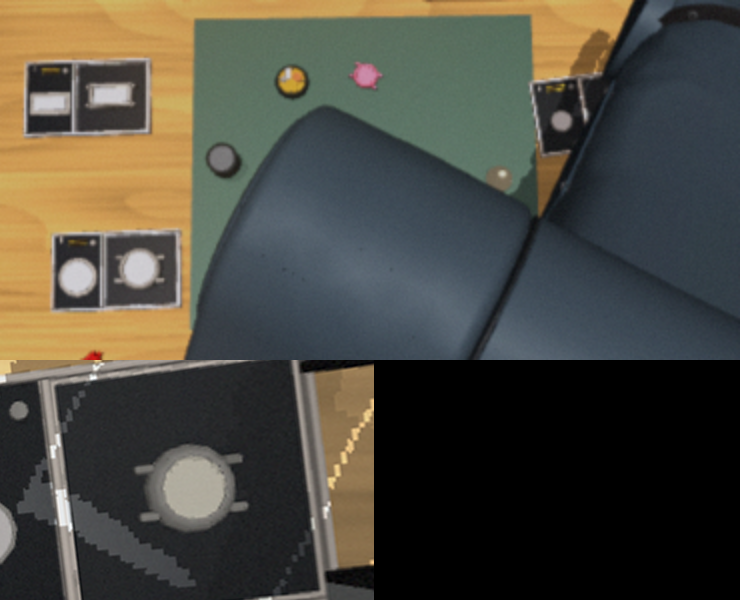

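```bash
python3 - <<'E'
from h import *
print(r.hand_in()); st()
E
```

```text
the job is handed in; nothing more can be done
None
the job is handed in; nothing more can be done
```

All four watch cases are in their matching trays, and I handed the job in at about 39 s of the 106 s allowed. I gripped each case on its bare flanks and let go only once the pad pushed back with about 5–7 N.

- **Placement:** in the wrist camera picture taken after each release, each case lay flat and face up. All four were within about 1–2 mm of the middle of their pad.
- **Movement:** it read (644, 88) mm at the end and (645, 89) mm at the start, which is within measuring error, so it did not shift. The pink, purple and red look-alikes were left alone.
- **Forces:** the highest wrist force I read was about 19 N, while gripping the small round case.
- **Checks that disagreed or were missing:**
  - In the last top view the arm hid the square case's tray and most of the small round's. Those two placements rest on the wrist pictures alone.
  - The network outlined nothing for the small round case in its tray. It still gave that case's centre about 2 mm from the pad centre, and the picture showed it plainly.
  - In the top view the network labelled the red look-alike as the square case, and the large round case a second time as the small one. I ignored both.
  - Just before I gripped the small round case the force read 4.6 N, so the fingertips may have lightly touched the mat.

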